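# Pack the demo gripper into its transport case

## Robot

A 6-joint arm with a two-finger parallel gripper is mounted at the origin on the work surface. World frame = base frame: x ahead of the robot, y to its left, z up, the work surface at z = 0. Lengths are in m, angles in rad, forces in N, time in s.
With the tool pointing down it reaches from about 0.35 to 0.975 m from the base axis. Payload 4.9 kg.
Tool frame: the origin (TCP) lies on the centre line of the jaws, within the pads' length; the fingertips stand 8 mm ahead of it and the grasp point (between the pads) lies 11 mm behind it; z points along the fingers, y is the line along which they close (so a half turn about z gives the same grasp; the last joint's range is limited). The gripper opens to 85 mm and grips with 20 to 120 N. Pads are 22 mm wide; open, the fingers measure 114 mm over their backs; the gripper's body (76 mm by 85 mm) begins 54 mm behind the grasp point. The pads swing forward as they close: fully open they stand 13 mm farther back than shut.
Start: joints at [-0.119, 0.053, 1.613, -0, 1.476, -0.119], TCP at [0.625, 0, 0.239] pointing down, gripper open.
Joint ranges: [-3.01, 3.01], [-1.01, 2.22], [0.06, 2.58], [-1.02, 4.17], [0.09, 2.62], [-3.14, 3.14]. Speed limits (rad/s): [2.57, 2.57, 3.14, 3.14, 3.14, 3.14].

## Interface

Orientations are given as a rotation vector (axis times angle).
In Python, from workcell import monitor, eyes, env, models gives the robot as it stands.
- The arm moves only by the tool step_arm, never from a script. Its argument "plan" is a list of rows, each an object with "slide": the shift along the world's x, y, z in mm, a list of three; "yaw": the turn about the world's z in rad. In form: [{"slide": [x, y, z], "yaw": yaw}, ...]. A call has 1 to 5 rows; each row shifts and turns the commanded pose from where the row before left it; what a row does not reach is not made up. A row lasts 1/10 s, in which the tool goes at most 50 mm and 8.59 degrees, less where a joint would pass 70% of its speed; a pose out of reach is approached as far as the arm can. A call is refused whole if a number of a shift passes 50 or a number of a turn 0.15, either way. A call with a gripper value outside its range is refused whole. "claw" is the closure in counts, from 0 (fully open) to 255 (shut), set as the call begins (left out, the last holds). The fingers move at their own pace and stop on an object; "force" is the grip in N (left out, the last holds). Time passes only in rows, so rows that do not move let the fingers close. It gives the time, the measured TCP pose, the force and the opening at its end, in the units of the state.
- monitor.get_state(): the state, without advancing time (a new reading comes with each control period).
- eyes.snapshot(name): name is "scene" or "side" or "wrist"; returns a dict with "color" (420x560x3 uint8, blue, green, red), "fov_y" (degrees; the focal length in pixels is half the picture's height over the tangent of half this angle, whatever the lens; pixels are square), "cx", "cy" (the principal point, pixels), "T" (4x4, takes a point from camera to world coordinates). Camera axes: x right, y down, z forward; pixel columns grow to the right and rows downward; lengths in m; the calibration is good to about 2 mm. A picture is of the moment at which its call begins. There is no depth.
- env.close_job(): hands the job in, once; it reports no verdict.
Trained networks look in a picture, given as the dict that the camera call returned (one of the last four; its "shot" number tells which), for a name from the list of things; names that differ only in an ending like _2 or _b are one class to them, and where a whole thing is asked for, a point or a joint stands for the part that bears it (a point fixed in the world has none). Each returns a list of dicts, best first, with "confidence" (0 to 1); they miss things now and then, are a little off and sometimes report something else, mostly with a low value. They report only what shows in the picture. A call takes as long as a camera call. They do not tell look-alikes from the thing itself.
- models.find_in(picture, query): "at" ([column, row] as shares, 0 to 1, of the picture: columns of its width, rows of its height, amid what is visible of it).
The state is a dict: "t": time; "qpos": joint angles; "dq": joint speeds; "effort": joint torques, N m; "eef_pos": TCP position; "eef_rot": TCP orientation; "ft_force": force on the tool from outside, world axes, zero at the start; "ft_torque": the same for the moment, N m; "gripper_width": finger opening in m.
Only numpy, scipy, OpenCV 4.12 (cv2) and the standard library are available. Lean on these libraries where they do the work, as an engineer would, in place of code of your own. Each camera call takes 0.05 s, during which the arm holds its last target. There are 200 camera calls.

## Task

Pack up the demo gripper: raise the case's lid until its folding side stay locks and holds the lid up by itself, then lay the white demo gripper, right side up, on the foam floor of the case's open bay and let go of it. Then release the stay by pushing its orange knee knob back towards the lid's hinge, so that the lid lifts a little and the knee folds, and bring the lid fully shut without slamming it; leave the vial rack and the jar where they are.

Things in the scene. Friction and masses are not known exactly. Their poses are not given: they have to be found in the camera images.
- case: Fixed aluminium case 200 (its x) x 180 (y) x 75 mm high, walls 5 mm, black corner guards; origin under its centre, z up. Lid hinge along x on the +y rim, lid opens from the -y side; folding stay outside the +x wall. Black foam block (x -94 to -35 mm, top at 51 mm, three vial caps) fills the -x part inside. Yaw within 20 deg of the world axes. Lid and stay count as parts of the case.
- bay (a point): Centre of the open bay's foam floor, 11 mm above the table, in the case at x +29, y 0. The bay is 125 mm (x) by 170 mm (y), 64 mm deep to the rim; axes as the case.
- lid_handle (a point): Middle of the lid's round black handle bar: diameter 12 mm, along the case's x, 92 mm clear between its two posts, axis 35 mm above the lid's top face, 150 mm from the hinge line towards the lid's free edge and 44 mm above the hinge's plane. Lid shut: 119 mm above the table. Moves with the lid.
- lid_hinge (a point): Middle of the lid's hinge line, 75 mm above the table on the case's +y rim; the line runs along the case's x. Its axes turn with the lid; lid shut: as the case. The lid is an aluminium plate 200 x 180 x 8 mm, 0.5 kg.
- lid (a joint): Lid angle in rad: 0 shut, grows on opening, 1.32 highest (stay straight; do not force beyond), about 1.27 standing on the locked stay. The hinge is damped (soft-close, 0.35 N m s/rad): let go below about 1.1 it sinks shut by itself in a few seconds; let go above about 1.2 the stay's spring draws it up and snaps the knee over into its lock.
- stay_knob (a point): On the orange knee knob, 48 mm out from the case's +x wall. Knob: round bar, diameter 18 mm, along x, 14 to 76 mm out from the wall, fixed to the lower link. Circles stay_pivot at 76.5 mm: shut, 72 mm to +y and 25 mm above it; locked, about 20 to +y, 74 above. To release, carry it along the circle to +y and down past straight (link 64 deg above level); takes a few N, first lifts the lid.
- stay_pivot (a point): Point on the axis of the lower link's pivot, 25 mm above the table, case y 0, level with stay_knob in the case's x. Axes as the case. Once the lower link is below about 35 deg above level (lid below 1.0 rad) the lid's weight folds the rest; knob and lid are linked, either brings the other down. Lid shut: link 19 deg above level.
- stay_knee (a joint): Knee of the stay in rad: 0 with the lid shut (folded), 2.48 with both links (76.5 mm each) in line, 2.86 at the lock stop, knee bulging towards the case's -y. A light spring pushes towards the lock.
- unit: Loose white demo gripper, about 0.4 kg (varies): body 48 x 75 x 48 mm high, then green collar, dark ring and two aluminium fingers; 124 mm long along its y, fingers at +y, blue plate on top. Origin on its underside, 60 mm from the body's end and 64 mm from the finger tips; z up. Take it across the 48 mm width (its x) at the body's middle, y -22, near its centre of mass.
- vial_rack: Bystander: clear tray 110 x 160 mm with five amber vials, 65 mm high. Origin: centre of its underside.
- bottle: Bystander: amber jar, diameter 60 mm, 120 mm high. Origin: centre of its underside.
Not all that is in view belongs to the job. Leave any purple look-alike of the unit alone.

How it is judged:
By the outcome, as a careful person would: the job done as asked, in the order asked, and still so for the second after the job is handed in, with the robot touching nothing.
It also fails if it takes over 72 s, if anything falls off the work surface, if the arm or the gripper's body presses on something with over 40 N, if the wrist force passes 120 N, or if a joint passes its speed limit or range.

## Working session

There is one attempt and no reset: what is moved stays moved. The work goes in short steps, Python scripts to look and compute and a tool call to move; the robot and the scene stay as the last step left them, time stands still between calls to the robot, and variables do not carry over. Pictures are saved under pics/ and viewed, on a budget of 10 in all, crops included, one or two more only if the job needs it, and the job is handed in when it is done.

Besides the shell and the picture viewer there is one more tool, called after "Emit:" in YAML: its name, and indented under it one key for each argument. step_arm: Moves the arm, as the interface text tells. Its arguments: {"type":"object","properties":{"plan":{"type":"array","items":{"type":"object","properties":{"slide":{"type":"array","items":{"type":"number"}},"yaw":{"type":"number"}}}},"claw":{"type":"number"},"force":{"type":"number"}},"required":["plan"]}

```bash
mkdir -p pics; ls; cat > h.py <<'E'
import numpy as np, cv2
from workcell import monitor, eyes, env, models
def K(p):
    h,w=p["color"].shape[:2]; f=h/2/np.tan(np.radians(p["fov_y"])/2); return f
def proj(p,X):
    X=np.atleast_2d(X); T=np.linalg.inv(p["T"]); c=X@T[:3,:3].T+T[:3,3]
    f=K(p); return np.c_[p["cx"]+f*c[:,0]/c[:,2], p["cy"]+f*c[:,1]/c[:,2]]
def ray(p,uv):
    f=K(p); d=np.array([(uv[0]-p["cx"])/f,(uv[1]-p["cy"])/f,1]); d=p["T"][:3,:3]@d; return p["T"][:3,3],d/np.linalg.norm(d)
def onz(p,uv,z):
    o,d=ray(p,uv); return o+d*(z-o[2])/d[2]
def tri(rs):
    A=sum(np.eye(3)-np.outer(d,d) for o,d in rs); b=sum((np.eye(3)-np.outer(d,d))@o for o,d in rs); return np.linalg.solve(A,b)
def find(p,q):
    h,w=p["color"].shape[:2]
    return [(np.array(r["at"])*[w,h],round(r["confidence"],2)) for r in models.find_in(p,q)]
E
python3 - <<'E'
from h import *
np.set_printoptions(precision=3,suppress=True)
s=monitor.get_state();print(s)
for n in ["scene","side"]:
    p=eyes.snapshot(n); cv2.imwrite(f"pics/{n}0.png",p["color"]); print(n,p["fov_y"],p["T"])
    for q in ["case","lid_handle","lid_hinge","stay_knob","unit","vial_rack","bottle"]:
        print(q,[(u.round(1).tolist(),c) for u,c in find(p,q)[:3]])
print(monitor.get_state()["t"])
E
```

```text
pics
{'t': 0.0, 'qpos': array([-0.119,  0.053,  1.614, -0.   ,  1.476, -0.119]), 'dq': array([ 0.001, -0.   ,  0.001, -0.   , -0.002,  0.   ]), 'effort': array([  0.   , -39.367, -37.018,  -0.   ,   0.007,  -0.   ]), 'eef_pos': array([0.624, 0.   , 0.238]), 'eef_rot': array([-2.22 , -2.22 ,  0.002]), 'ft_force': array([ 0.278,  0.362, -0.621]), 'ft_torque': array([-0.013, -0.045, -0.002]), 'gripper_width': 0.08524903826433583}
scene 54.965593484566405 [[ 0.745  0.467 -0.476  1.065]
 [ 0.667 -0.525  0.529 -0.537]
 [-0.003 -0.711 -0.703  0.879]
 [ 0.     0.     0.     1.   ]]
case [([257.4, 213.2], 0.67)]
lid_handle [([256.0, 201.3], 0.96)]
lid_hinge [([254.1, 202.2], 0.87)]
stay_knob [([299.7, 219.1], 0.8)]
unit [([184.7, 364.5], 0.8)]
vial_rack [([345.1, 161.9], 0.73)]
bottle [([254.4, 335.1], 0.64)]
side 55.704468214402205 [[ 0.826 -0.294  0.48   0.027]
 [-0.563 -0.462  0.686 -0.68 ]
 [ 0.021 -0.837 -0.547  0.675]
 [ 0.     0.     0.     1.   ]]
case [([251.7, 230.4], 0.7)]
lid_handle [([249.7, 215.2], 0.63)]
lid_hinge [([254.6, 216.2], 0.83)]
stay_knob []
unit [([370.0, 321.7], 0.92), ([429.0, 308.4], 0.69), ([249.7, 217.1], 0.66)]
vial_rack [([204.3, 168.9], 0.78)]
bottle [([414.2, 247.3], 0.86)]
0.8
```

```bash
python3 - <<'E'
import cv2,numpy as np
a=cv2.imread("pics/scene0.png");b=cv2.imread("pics/side0.png")
cv2.imwrite("pics/scene0b.png",cv2.resize(a,(800,600),interpolation=cv2.INTER_CUBIC))
cv2.imwrite("pics/side0b.png",cv2.resize(b,(800,600),interpolation=cv2.INTER_CUBIC))
E
```

```text
(no output)
```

View pics/scene0b.png

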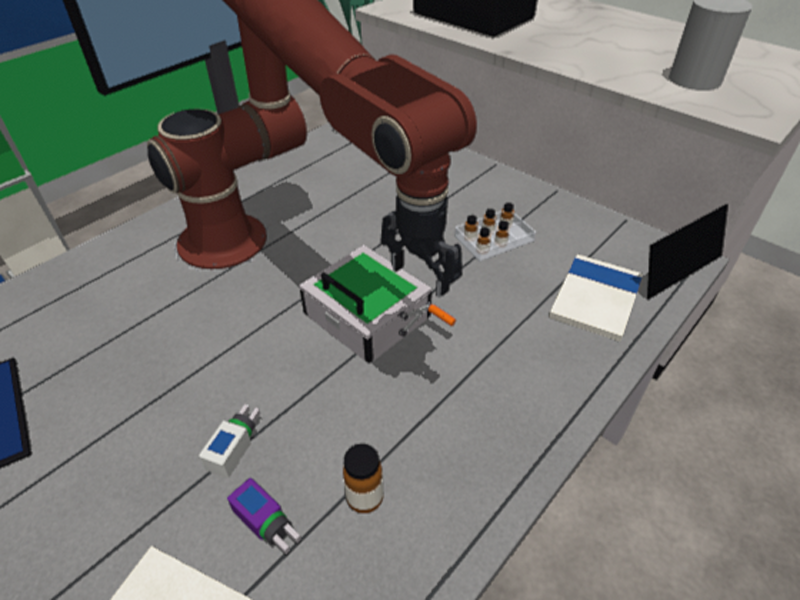

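View pics/side0b.png

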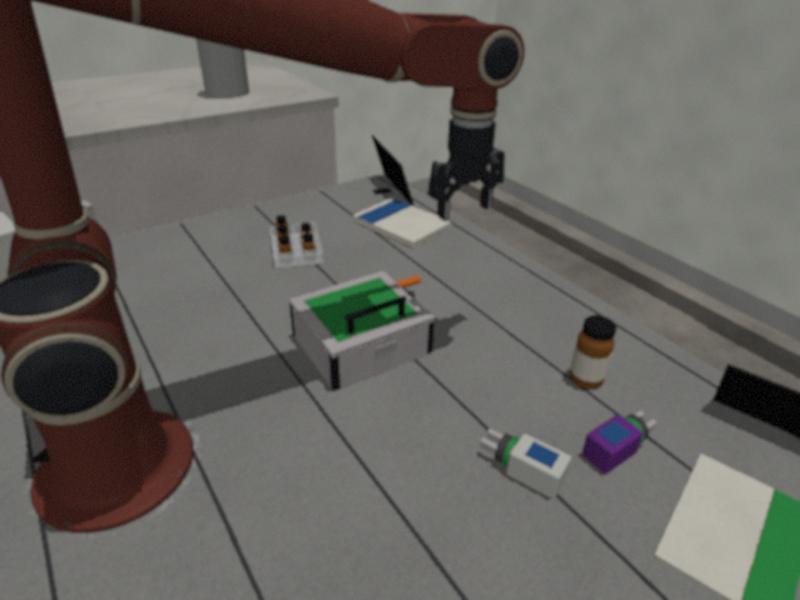

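```bash
cat > fit0.py <<'E'
from h import *
from scipy.optimize import least_squares
np.set_printoptions(precision=4,suppress=True)
ps={n:eyes.snapshot(n) for n in ["scene","side"]}
def W(c,P): 
    P=np.atleast_2d(P); y=c[2]; R=np.array([[np.cos(y),-np.sin(y),0],[np.sin(y),np.cos(y),0],[0,0,1]])
    return P@R.T+[c[0],c[1],0]
C=np.array([[-100,-90,84],[100,-90,84],[100,90,84],[-100,90,84]])/1e3
H=np.array([[0,-60,119],[148,0,50]])/1e3
obs={"scene":np.array([[301,290],[370,343],[432,292],[363,248]])*.7,"side":np.array([[335,352],[436,318],[385,274],[293,303]])*.7}
f=lambda c:np.concatenate([(proj(ps[n],W(c,C))-obs[n]).ravel() for n in ps])
r=least_squares(f,[.6,0,0],loss="soft_l1");c=r.x;print("case",c,f(c).round(1))
# unit: body-end mid & fingertips
U=np.array([[0,-22.5,48],[0,64,24]])/1e3
ou={"scene":np.array([[222,442],[254,410]])*.7,"side":np.array([[542,455],[488,442]])*.7}
for i,z in enumerate([.048,.024]):
    print([onz(ps[n],ou[n][i],z) for n in ps])
T=[]
for n,(u0,v0) in {"scene":(257,213),"side":(251,230)}.items():
    im=cv2.resize(ps[n]["color"],None,fx=4,fy=4,interpolation=cv2.INTER_CUBIC)
    for P,col in [(C,(0,0,255)),(C*[1,1,0],(255,0,0)),(np.array([[-46,-60,119],[46,-60,119],[148,72,50]])/1e3,(0,255,255))]:
        for q in proj(ps[n],W(c,P)): cv2.circle(im,tuple(int(t) for t in q*4+2),4,col,-1)
    T.append(im[int(v0*4)-300:int(v0*4)+300,int(u0*4)-200:int(u0*4)+200])
cv2.imwrite("pics/fit0.png",np.hstack(T))
E
python3 fit0.py
```

```text
case [ 0.4484  0.0461 -0.0319] [-1.8 -1.8 -1.8 -3.3 -0.1 -1.6 -0.1 -1.1  1.6  0.5  1.9 -1.9  1.1 -3.1
 -0.1 -3.1]
[array([ 0.502 , -0.3491,  0.048 ]), array([ 0.4982, -0.3521,  0.048 ])]
[array([ 0.4742, -0.2668,  0.024 ]), array([ 0.4665, -0.2779,  0.024 ])]
```

View pics/fit0.png

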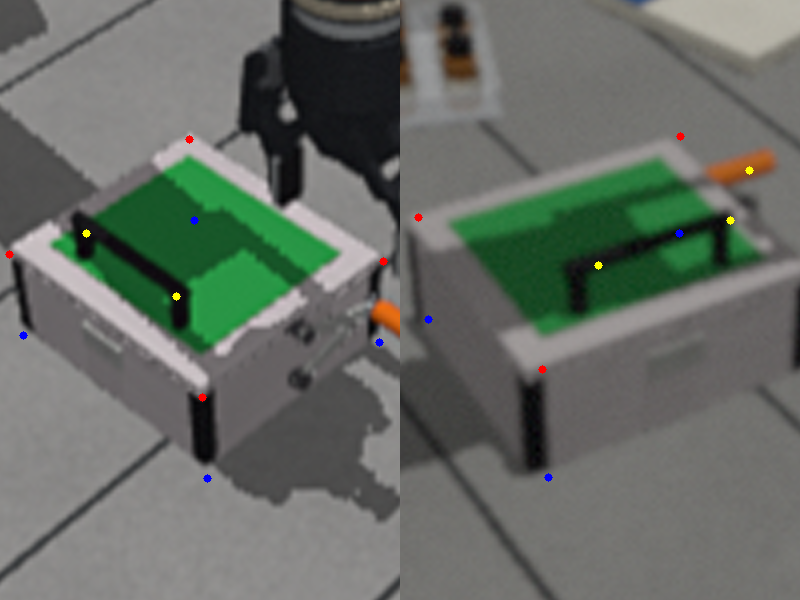

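```bash
cat > fit1.py <<'E'
from h import *
from scipy.optimize import least_squares
np.set_printoptions(precision=4,suppress=True)
ps={n:eyes.snapshot(n) for n in ["scene","side"]}
def W(c,P): 
    P=np.atleast_2d(P); y=c[2]; R=np.array([[np.cos(y),-np.sin(y),0],[np.sin(y),np.cos(y),0],[0,0,1]])
    return P@R.T+[c[0],c[1],0]
M={"scene":[((-100,-90,84),(10,248)),((100,-90,84),(210,388)),((100,90,84),(383,262)),((-100,90,84),(190,133)),((100,-90,0),(207,463)),((-100,-90,0),(27,328)),((-50,-60,119),(82,222)),((50,-60,119),(183,295))],
"side":[((-100,-90,0),(133,470)),((-100,90,84),(13,215)),((100,90,84),(275,135)),((-50,-60,119),(177,268)),((50,-60,119),(322,222))]}
O={"scene":(207,138),"side":(201,155)}
f=lambda c:np.concatenate([(proj(ps[n],W(c,np.array([m[0] for m in M[n]])/1e3))-(np.array([m[1] for m in M[n]])/4+O[n])).ravel() for n in ps])
r=least_squares(f,[.6,0,0],loss="soft_l1");c=r.x;print("case",c,f(c).round(1))
for k,P in dict(handle=(0,-60,119),hinge=(0,90,75),knob=(148,72,50),pivot=(148,0,25),bay=(29,0,11)).items(): print(k,W(c,np.array(P)/1e3)[0])
for n in ps:
  for q in ["vial_rack","bottle"]: print(n,q,[onz(ps[n],u,.04) for u,_ in find(ps[n],q)[:1]])
E
python3 fit1.py
```

```text
case [ 0.4455  0.0513 -0.0434] [ 0.2 -0.5 -2.3  0.3 -0.  -1.7  0.5  0.  -0.3  1.7 -0.7 -0.3  0.2  0.
 -0.7 -0.8  0.8  0.3 -0.9 -0.7 -0.5 -0.4  1.  -1.3  0.6 -1.7]
handle [ 0.4429 -0.0086  0.119 ]
hinge [0.4495 0.1412 0.075 ]
knob [0.5965 0.1168 0.05  ]
pivot [0.5934 0.0449 0.025 ]
bay [0.4745 0.05   0.011 ]
scene vial_rack [array([0.4988, 0.4286, 0.04  ])]
scene bottle [array([ 0.7187, -0.2428,  0.04  ])]
side vial_rack [array([0.4796, 0.4161, 0.04  ])]
side bottle [array([0.4746, 0.0974, 0.04  ])]
```

Emit:
step_arm:
  plan:
    - {"slide": [-18, -1, -1], "yaw": 0.15}
    - {"slide": [-18, -1, -1], "yaw": 0.15}
    - {"slide": [-18, -1, -1], "yaw": 0.15}
    - {"slide": [-18, -1, -1], "yaw": 0.15}
    - {"slide": [-18, -1, -1], "yaw": 0.15}
  claw: 60
  force: 30

```text
t: 1.7
eef_pos: [0.5343, -0.005, 0.2343]
eef_rot: [1.244, 2.885, 0.0]
ft_force: [0.2, -0.3, -0.3]
gripper_width: 0.0649
```

Emit:
step_arm:
  plan:
    - {"slide": [-18, -1, -1], "yaw": 0.15}
    - {"slide": [-18, -1, -1], "yaw": 0.15}
    - {"slide": [-18, -1, -1], "yaw": 0.15}
    - {"slide": [-18, -1, -1], "yaw": 0.15}
    - {"slide": [-18, -1, -1], "yaw": 0.15}

```text
t: 2.2
eef_pos: [0.4443, -0.01, 0.2294]
eef_rot: [0.101, 3.14, -0.0]
ft_force: [0.3, -0.3, -0.0]
gripper_width: 0.0656
```

Emit:
step_arm:
  plan:
    - {"slide": [0, 0, 0], "yaw": 0.027}
    - {"slide": [0, 0, 0], "yaw": 0}

```text
t: 2.4
eef_pos: [0.4453, -0.01, 0.2296]
eef_rot: [0.072, 3.139, -0.0]
ft_force: [-0.6, 0.0, 0.3]
gripper_width: 0.0652
```

```bash
python3 - <<'E'
from h import *
from scipy.spatial.transform import Rotation as R
np.set_printoptions(precision=4,suppress=True)
s=monitor.get_state(); print(s["t"],s["eef_pos"],R.from_rotvec(s["eef_rot"]).as_matrix()[:,1],s["qpos"],s["gripper_width"])
p=eyes.snapshot("wrist"); im=p["color"].copy()
for q in ["lid_handle"]:
  for u,c in find(p,q)[:2]: print(q,u,c,onz(p,u,.119))
print(p["T"])
cv2.imwrite("pics/w1.png",im)
E
```

```text
2.4 [ 0.4453 -0.01    0.2296] [ 0.0459  0.9989 -0.0001] [-0.19   -0.3965  2.0241  0.0001  1.5126 -1.7148] 0.0651696857227592
lid_handle [352.8   163.086] 0.68 [0.4177 0.0411 0.119 ]
[[ 0.0467  0.9484  0.3135  0.3654]
 [ 0.9989 -0.0441 -0.0154 -0.0073]
 [-0.0008  0.3139 -0.9494  0.3646]
 [ 0.      0.      0.      1.    ]]
```

View pics/w1.png

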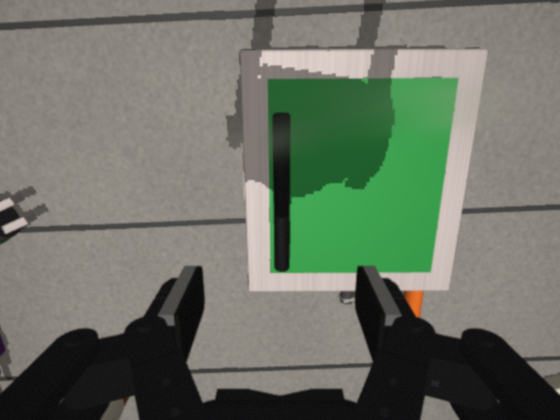

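```bash
python3 - <<'E'
from h import *
from scipy.optimize import least_squares
np.set_printoptions(precision=4,suppress=True)
p=eyes.snapshot("wrist")
for u in [(281,115),(282,269)]: print(onz(p,u,.119))
L=[onz(p,u,.084) for u in [(243,50),(486,50),(450,291),(250,291)]]; print(L,np.mean(L,0))
for u in [(281,115),(282,269)]: print(onz(p,u,.119))
print(onz(p,(411,291),.05))
E
```

```text
[ 0.3833 -0.0072  0.119 ]
[ 0.4978 -0.0116  0.119 ]
[array([ 0.339 , -0.0325,  0.084 ]), array([0.3471, 0.1425, 0.084 ]), array([0.5455, 0.1369, 0.084 ]), array([ 0.5373, -0.0417,  0.084 ])] [0.4422 0.0513 0.084 ]
[ 0.3833 -0.0072  0.119 ]
[ 0.4978 -0.0116  0.119 ]
[0.5655 0.1153 0.05  ]
```

Emit:
step_arm:
  plan:
    - {"slide": [-1, 0, -40]}
    - {"slide": [-1, 0, -40]}
    - {"slide": [-1, 0, -25]}
    - {"slide": [0, 0, -15]}
    - {"slide": [0, 0, 0]}

```text
schema error: expected keys slide, yaw
```

Emit:
step_arm:
  plan:
    - {"slide": [0, 0, 0]}
    - {"slide": [0, 0, 0]}
    - {"slide": [0, 0, 0]}
    - {"slide": [0, 0, 0]}
    - {"slide": [0, 0, 0]}
  claw: 255
  force: 40

```text
schema error: expected keys slide, yaw
```

```bash
python3 - <<'E'
import numpy as np
a=np.arctan2(44,150);r=np.hypot(44,150)
prev=None
for th in np.arange(0,1.3,.05):
    y,z=-r*np.cos(a+th),r*np.sin(a+th)
    if prev is not None: print(f"{th:.2f} [{.042*(y-prev[0]):.1f},{y-prev[0]:.1f},{z-prev[1]:.1f}]",end=' ')
    prev=(y,z)
E
```

```text
0.05 [0.1,2.4,7.4] 0.10 [0.1,2.8,7.3] 0.15 [0.1,3.1,7.2] 0.20 [0.1,3.5,7.0] 0.25 [0.2,3.8,6.8] 0.30 [0.2,4.2,6.6] 0.35 [0.2,4.5,6.4] 0.40 [0.2,4.8,6.2] 0.45 [0.2,5.1,5.9] 0.50 [0.2,5.4,5.7] 0.55 [0.2,5.7,5.4] 0.60 [0.2,5.9,5.1] 0.65 [0.3,6.2,4.8] 0.70 [0.3,6.4,4.5] 0.75 [0.3,6.6,4.2] 0.80 [0.3,6.8,3.8] 0.85 [0.3,7.0,3.5] 0.90 [0.3,7.2,3.1] 0.95 [0.3,7.3,2.8] 1.00 [0.3,7.4,2.4] 1.05 [0.3,7.6,2.0] 1.10 [0.3,7.6,1.6] 1.15 [0.3,7.7,1.2] 1.20 [0.3,7.8,0.9] 1.25 [0.3,7.8,0.5]
```

Emit:
step_arm:
  plan:
    - {"slide": [-1, 0, -40], "yaw": 0}
    - {"slide": [-1, 0, -40], "yaw": 0}
    - {"slide": [-1, 0, -25], "yaw": 0}
    - {"slide": [0, 0, -15], "yaw": 0}
    - {"slide": [0, 0, 0], "yaw": 0}

```text
t: 3.05
eef_pos: [0.4403, -0.0096, 0.1064]
eef_rot: [-0.07, -3.135, -0.002]
ft_force: [-0.1, -0.4, -0.4]
gripper_width: 0.0649
```

Emit:
step_arm:
  plan:
    - {"slide": [0, 0, 0], "yaw": 0}
    - {"slide": [0, 0, 0], "yaw": 0}
    - {"slide": [0, 0, 0], "yaw": 0}
    - {"slide": [0, 0, 0], "yaw": 0}
    - {"slide": [0, 0, 0], "yaw": 0}
  claw: 255
  force: 40

```text
t: 3.55
eef_pos: [0.443, -0.0086, 0.1107]
eef_rot: [0.069, 3.138, 0.006]
ft_force: [0.1, 6.8, 3.2]
gripper_width: 0.0103
```

Emit:
step_arm:
  plan:
    - {"slide": [0, 2.5, 7.5], "yaw": 0}
    - {"slide": [0, 3, 7.5], "yaw": 0}
    - {"slide": [0, 3, 7], "yaw": 0}
    - {"slide": [0, 3.5, 7], "yaw": 0}
    - {"slide": [0.5, 4, 7], "yaw": 0}

```text
t: 4.05
eef_pos: [0.4435, 0.0059, 0.1457]
eef_rot: [0.068, 3.137, -0.002]
ft_force: [4.6, -1.2, -7.2]
gripper_width: 0.0105
```

Emit:
step_arm:
  plan:
    - {"slide": [0, 4, 6.5], "yaw": 0}
    - {"slide": [0, 4.5, 6.5], "yaw": 0}
    - {"slide": [0.5, 5, 6], "yaw": 0}
    - {"slide": [0, 5, 6], "yaw": 0}
    - {"slide": [0.5, 5.5, 5.5], "yaw": 0}

```text
t: 4.55
eef_pos: [0.4445, 0.0283, 0.1771]
eef_rot: [0.069, 3.137, -0.008]
ft_force: [1.8, -7.2, -0.6]
gripper_width: 0.0103
```

Emit:
step_arm:
  plan:
    - {"slide": [0, 5.5, 5.5], "yaw": 0}
    - {"slide": [0.5, 6, 5], "yaw": 0}
    - {"slide": [0, 6, 5], "yaw": 0}
    - {"slide": [0.5, 6.5, 4.5], "yaw": 0}
    - {"slide": [0, 6.5, 4], "yaw": 0}

```text
t: 5.05
eef_pos: [0.4457, 0.0579, 0.2026]
eef_rot: [0.07, 3.137, -0.012]
ft_force: [-0.1, -8.9, 5.9]
gripper_width: 0.0104
```

Emit:
step_arm:
  plan:
    - {"slide": [0.5, 7, 4], "yaw": 0}
    - {"slide": [0, 7, 3.5], "yaw": 0}
    - {"slide": [0.5, 7, 3], "yaw": 0}
    - {"slide": [0, 7.5, 3], "yaw": 0}
    - {"slide": [0.5, 7.5, 2.5], "yaw": 0}

```text
t: 5.55
eef_pos: [0.4473, 0.0947, 0.2193]
eef_rot: [0.07, 3.136, -0.009]
ft_force: [-1.8, -7.5, 8.6]
gripper_width: 0.0105
```

Emit:
step_arm:
  plan:
    - {"slide": [0.5, 7.5, 2], "yaw": 0}
    - {"slide": [0, 7.5, 1.5], "yaw": 0}
    - {"slide": [0.5, 7.5, 1], "yaw": 0}
    - {"slide": [0, 7.5, 1], "yaw": 0}
    - {"slide": [0, 5, 0.5], "yaw": 0}

```text
t: 6.05
eef_pos: [0.4487, 0.1308, 0.2247]
eef_rot: [0.069, 3.135, -0.004]
ft_force: [3.3, -2.7, 2.9]
gripper_width: 0.0102
```

Emit:
step_arm:
  plan:
    - {"slide": [0, 4, 0], "yaw": 0}
    - {"slide": [0, 0, 0], "yaw": 0}

```text
t: 6.25
eef_pos: [0.4489, 0.1354, 0.2248]
eef_rot: [0.068, 3.134, -0.001]
ft_force: [1.7, -1.3, 6.9]
gripper_width: 0.0103
```

Emit:
step_arm:
  plan:
    - {"slide": [0, 0, 0], "yaw": 0}
    - {"slide": [0, 1, 0], "yaw": 0}
    - {"slide": [0, 2, 2], "yaw": 0}
    - {"slide": [0, 2, 5], "yaw": 0}
    - {"slide": [0, 2, 10], "yaw": 0}
  claw: 140

```text
t: 6.75
eef_pos: [0.4464, 0.1427, 0.2383]
eef_rot: [-0.069, -3.139, 0.0]
ft_force: [-0.6, 0.3, -0.1]
gripper_width: 0.0387
```

Emit:
step_arm:
  plan:
    - {"slide": [0, 0, 20], "yaw": 0}
    - {"slide": [0, 0, 30], "yaw": 0}
    - {"slide": [0, 0, 30], "yaw": 0}
    - {"slide": [0, 0, 0], "yaw": 0}

```text
t: 7.15
eef_pos: [0.4489, 0.143, 0.3252]
eef_rot: [0.068, 3.131, 0.003]
ft_force: [-0.2, -0.3, -0.4]
gripper_width: 0.0384
```

```bash
python3 - <<'E'
from h import *
p=eyes.snapshot("scene");q=eyes.snapshot("side")
for a in (p,q): print(find(a,"stay_knob")[:1],find(a,"lid_handle")[:1],find(a,"unit")[:2])
im=np.hstack([cv2.resize(x["color"][y0:y0+200,x0:x0+133],(400,600),interpolation=cv2.INTER_CUBIC) for x,x0,y0 in((p,200,90),(q,190,90))])
cv2.imwrite("pics/up.png",im)
E
```

```text
[(array([296.8  , 214.704]), 0.87)] [(array([273.112, 165.606]), 0.64)] [(array([160.104, 311.598]), 0.87), (array([185.584, 362.586]), 0.71)]
[(array([282.016, 190.302]), 0.54)] [(array([232.008, 169.302]), 0.56)] [(array([371.672, 320.082]), 0.91), (array([428.68 , 309.414]), 0.6)]
```

View pics/up.png

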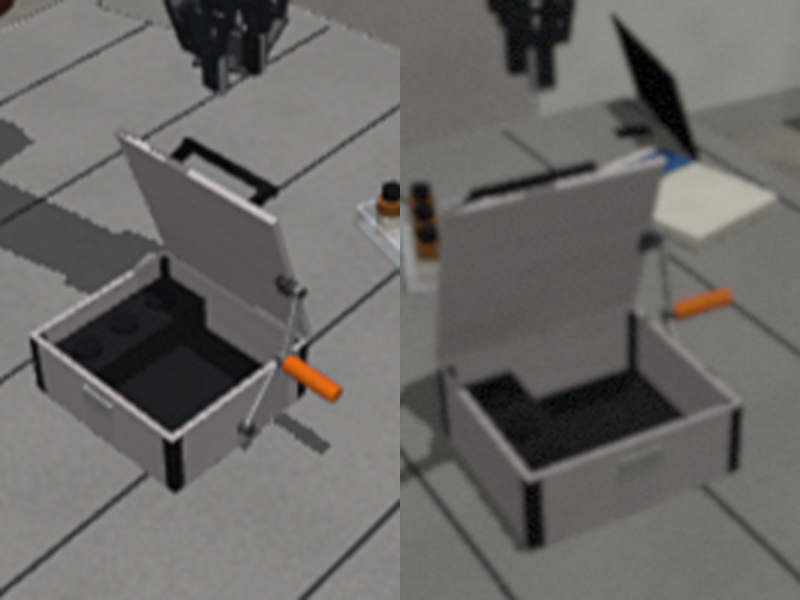

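```bash
python3 - <<'E'
from h import *
np.set_printoptions(precision=1,suppress=True)
c=np.array([.444,.051,-.042]);ex=np.array([np.cos(c[2]),np.sin(c[2]),0]);ey=np.array([-ex[1],ex[0],0])
p=eyes.snapshot("scene");q=eyes.snapshot("side")
r=[ray(a,find(a,"stay_knob")[0][0]) for a in (p,q)]; P=tri(r); d=P-[*c[:2],0]
print("knob case mm",1e3*np.array([d@ex,d@ey,P[2]]))
for n,(y,z) in {"lock":(20,99),"64deg":(33.5,93.8),"50":(49,83.6)}.items():
    print(n,[proj(a,[*c[:2],0]+ex*x+ey*y/1e3+np.array([0,0,z/1e3]))[0] for a in(p,q) for x in (.114,.148,.176)])
E
```

```text
knob case mm [125.   48.9  89.1]
lock [array([289.2, 212.6]), array([298.4, 218.7]), array([306.1, 224. ]), array([286.1, 194.1]), array([296.6, 190.8]), array([304.9, 188.2])]
64deg [array([292.5, 211.5]), array([301.6, 217.5]), array([309.4, 222.7]), array([283.5, 193.4]), array([293.8, 190.2]), array([302.1, 187.6])]
50 [array([296.2, 211.3]), array([305.3, 217.3]), array([312.9, 222.3]), array([280.5, 193.9]), array([290.7, 190.7]), array([298.9, 188.2])]
```

```bash
cat > knob.py <<'E'
from h import *
from scipy.optimize import least_squares
np.set_printoptions(precision=1,suppress=True)
c=np.array([.444,.051,-.042]);ex=np.array([np.cos(c[2]),np.sin(c[2]),0]);ey=np.array([-ex[1],ex[0],0])
def run():
    out=[]
    for n in("scene","side"):
        p=eyes.snapshot(n); hsv=cv2.cvtColor(p["color"],cv2.COLOR_BGR2HSV)
        m=cv2.inRange(hsv,(5,190,120),(16,255,255)); m[:150]=0;m[280:]=0; k,l,st,ce=cv2.connectedComponentsWithStats(m)
        cand=[j for j in range(1,k) if 200<ce[j][0]<330]
        if not cand: print(n,"none"); continue
        i=max(cand,key=lambda j:st[j,4]); out.append((p,ce[i])); print(n,ce[i],st[i,4])
    def pt(phi): return np.array([*c[:2],.025])+ex*.145+.0765*(ey*np.cos(phi)+np.array([0,0,1])*np.sin(phi))
    for p,u in out:
        ph=np.radians(np.arange(10,85,.5)); e=[np.linalg.norm(proj(p,pt(f))[0]-u) for f in ph]; print("link deg",np.degrees(ph[np.argmin(e)]),min(e))
    if len(out)==2:
        P=tri([ray(*o) for o in out]);d=P-[*c[:2],0]; print("knob case mm",1e3*np.array([d@ex,d@ey,P[2]]),"world",1e3*P)
    print(monitor.get_state()["t"])
run()
E
python3 knob.py
```

```text
scene [301.5 215.8] 107
side [291.9 190.5] 61
link deg 61.0 1.0557068724402918
link deg 59.99999999999999 0.05209522953067304
knob case mm [143.6  37.5  93.1] world [589.   82.5  93.1]
7.85
```

Emit:
step_arm:
  plan:
    - {"slide": [0, 0, 0], "yaw": 0}
    - {"slide": [0, 0, 0], "yaw": 0}

```text
t: 8.05
eef_pos: [0.447, 0.1425, 0.3188]
eef_rot: [0.069, 3.141, 0.0]
ft_force: [0.2, 0.0, 0.2]
gripper_width: 0.0385
```

```bash
python3 knob.py
```

```text
scene [297.  217.3] 110
side [295.6 191.3] 66
link deg 75.0 1.0718835055298304
link deg 75.0 0.20482096224399998
knob case mm [143.3  19.1 100.3] world [588.   64.1 100.3]
8.15
```

Emit:
step_arm:
  plan:
    - {"slide": [4.5, -48, 0], "yaw": -0.116}
    - {"slide": [4.5, -48, 0], "yaw": -0.116}
    - {"slide": [4.5, -48, 0], "yaw": -0.116}
    - {"slide": [4.5, -48, 0], "yaw": -0.116}
    - {"slide": [4.5, -48, 0], "yaw": -0.116}
  claw: 30

```text
t: 8.65
eef_pos: [0.4693, -0.0994, 0.3191]
eef_rot: [0.971, 2.987, 0.0]
ft_force: [1.7, 0.4, -0.1]
gripper_width: 0.0754
```

Emit:
step_arm:
  plan:
    - {"slide": [4.5, -48, 0], "yaw": -0.116}
    - {"slide": [4.5, -48, 0], "yaw": -0.116}
    - {"slide": [4.5, -48, -10], "yaw": -0.116}
    - {"slide": [4.5, -48, -20], "yaw": -0.116}
    - {"slide": [4.5, -48, -20], "yaw": -0.116}

```text
t: 9.15
eef_pos: [0.4917, -0.3358, 0.2705]
eef_rot: [1.785, 2.583, -0.0]
ft_force: [1.0, -0.8, 1.0]
gripper_width: 0.0754
```

Emit:
step_arm:
  plan:
    - {"slide": [0, 0, 0], "yaw": 0}
    - {"slide": [0, 0, 0], "yaw": 0}
    - {"slide": [0, 0, 0], "yaw": 0}

```text
t: 9.45
eef_pos: [0.4919, -0.333, 0.2713]
eef_rot: [1.777, 2.59, 0.0]
ft_force: [0.7, 0.7, -0.5]
gripper_width: 0.0752
```

```bash
python3 - <<'E'
from h import *
p=eyes.snapshot("wrist"); print(find(p,"unit")[:2]); cv2.imwrite("pics/w2.png",p["color"]); np.savez("w2.npz",**p)
E
```

```text
[(array([280.896, 164.892]), 0.65), (array([375.48, 248.22]), 0.62)]
```

View pics/w2.png

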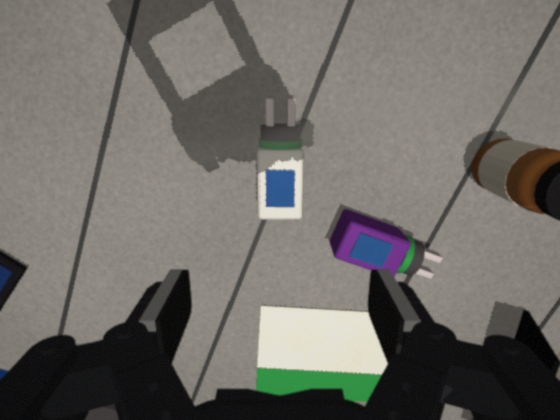

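```bash
python3 - <<'E'
from h import *
np.set_printoptions(precision=4,suppress=True)
p=dict(np.load("w2.npz"))
for u,z in [((258,219),.048),((303,219),.048),((280.5,219),.048),((280,149),.048),((280,100),.024),((280,188),.05),((345,210),.048),((335,250),.048)]: print(u,onz(p,u,z))
a=onz(p,(280.5,219),.048);b=onz(p,(280,100),.024);d=b-a;print(np.arctan2(d[1],d[0]),np.hypot(*d[:2]))
d=d[:2]/np.hypot(*d[:2]);print("grasp",a[:2]+d*.038)
E
```

```text
(258, 219) [ 0.4903 -0.3916  0.048 ]
(303, 219) [ 0.535  -0.3744  0.048 ]
(280.5, 219) [ 0.5126 -0.383   0.048 ]
(280, 149) [ 0.4853 -0.3135  0.048 ]
(280, 100) [ 0.4687 -0.2704  0.024 ]
(280, 188) [ 0.4996 -0.3507  0.05  ]
(345, 210) [ 0.5726 -0.3491  0.048 ]
(335, 250) [ 0.5815 -0.3954  0.048 ]
1.942793972915449 0.12093508330942608
grasp [ 0.4988 -0.3476]
```

Emit:
step_arm:
  plan:
    - {"slide": [3, -7, -50], "yaw": 0}
    - {"slide": [4, -8, -50], "yaw": 0}
    - {"slide": [0, 0, -50], "yaw": 0}
    - {"slide": [0, 0, -45], "yaw": 0}
    - {"slide": [0, 0, -28], "yaw": 0}
  claw: 48

```text
t: 10.05
eef_pos: [0.4975, -0.3459, 0.0458]
eef_rot: [-1.774, -2.588, -0.001]
ft_force: [-0.2, 1.1, -0.4]
gripper_width: 0.0691
```

Emit:
step_arm:
  plan:
    - {"slide": [0, 0, -20], "yaw": 0}
    - {"slide": [0, 0, -10], "yaw": 0}
    - {"slide": [0, 0, 0], "yaw": 0}
    - {"slide": [0, 0, 0], "yaw": 0}

```text
t: 10.45
eef_pos: [0.4996, -0.3486, 0.0206]
eef_rot: [1.776, 2.588, -0.001]
ft_force: [0.2, 0.2, 0.5]
gripper_width: 0.0693
```

Emit:
step_arm:
  plan:
    - {"slide": [0, 0, 0], "yaw": 0}
    - {"slide": [0, 0, 0], "yaw": 0}
    - {"slide": [0, 0, 0], "yaw": 0}
    - {"slide": [0, 0, 0], "yaw": 0}
    - {"slide": [0, 0, 0], "yaw": 0}
  claw: 255
  force: 50

```text
t: 10.95
eef_pos: [0.4998, -0.3493, 0.0211]
eef_rot: [1.777, 2.587, -0.0]
ft_force: [0.9, 1.3, 6.6]
gripper_width: 0.0474
```

Emit:
step_arm:
  plan:
    - {"slide": [0, 0, 10], "yaw": 0}
    - {"slide": [0, 0, 20], "yaw": 0}
    - {"slide": [0, 0, 20], "yaw": 0}
    - {"slide": [0, 0, 0], "yaw": 0}

```text
t: 11.35
eef_pos: [0.4999, -0.3495, 0.0719]
eef_rot: [1.776, 2.585, -0.001]
ft_force: [1.1, -0.6, -2.7]
gripper_width: 0.0473
```

Emit:
step_arm:
  plan:
    - {"slide": [-3, 15, 25], "yaw": -0.04}
    - {"slide": [-3, 30, 25], "yaw": -0.042}
    - {"slide": [-3, 40, 10], "yaw": -0.042}
    - {"slide": [-3, 40, 0], "yaw": -0.042}
    - {"slide": [-3, 40, 0], "yaw": -0.042}

```text
t: 11.85
eef_pos: [0.4826, -0.1817, 0.1279]
eef_rot: [-2.04, -2.387, 0.0]
ft_force: [0.1, 0.4, -2.7]
gripper_width: 0.047
```

Emit:
step_arm:
  plan:
    - {"slide": [-3, 40, 0], "yaw": -0.042}
    - {"slide": [-3, 40, 0], "yaw": -0.042}
    - {"slide": [-3, 40, 0], "yaw": -0.04}
    - {"slide": [-3, 30, 0], "yaw": -0.04}
    - {"slide": [-1.5, 20, 0], "yaw": -0.04}

```text
t: 12.35
eef_pos: [0.4684, -0.0111, 0.1271]
eef_rot: [-2.269, -2.169, 0.002]
ft_force: [0.1, 0.1, -3.8]
gripper_width: 0.0475
```

Emit:
step_arm:
  plan:
    - {"slide": [0, 13, 0], "yaw": 0}
    - {"slide": [0, 9, 0], "yaw": 0}
    - {"slide": [0, 6.5, 0], "yaw": 0}
    - {"slide": [0, 0, 0], "yaw": 0}
    - {"slide": [0, 0, 0], "yaw": 0}

```text
t: 12.85
eef_pos: [0.4701, 0.0147, 0.1288]
eef_rot: [2.271, 2.17, -0.001]
ft_force: [0.2, 0.2, -4.3]
gripper_width: 0.0475
```

```bash
python3 - <<'E'
from h import *
im=eyes.snapshot("wrist")["color"]; s=eyes.snapshot("scene")["color"][100:310,150:430]
cv2.imwrite("pics/place.png",np.hstack([cv2.resize(im,(440,330)),cv2.resize(s,(360,270))[:,:] if 0 else cv2.copyMakeBorder(cv2.resize(s,(360,270)),0,60,0,0,0)]))
E
```

```text
(no output)
```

View pics/place.png

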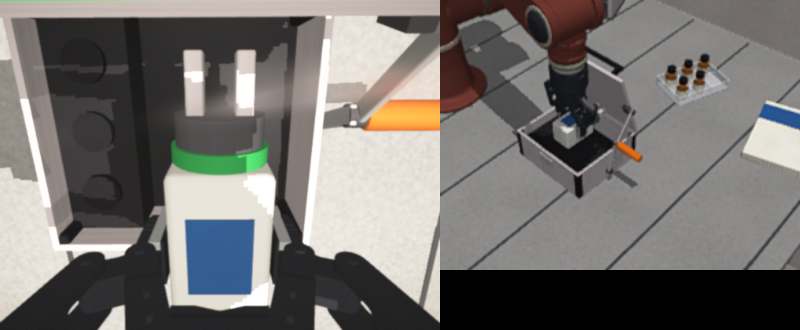

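Emit:
step_arm:
  plan:
    - {"slide": [0, 0, -15], "yaw": 0}
    - {"slide": [0, 0, -22], "yaw": 0}
    - {"slide": [0, 0, -22], "yaw": 0}
    - {"slide": [0, 0, -18], "yaw": 0}
    - {"slide": [0, 0, -10], "yaw": 0}

```text
t: 13.45
eef_pos: [0.469, 0.0148, 0.0401]
eef_rot: [-2.27, -2.169, 0.003]
ft_force: [0.0, -0.2, -4.5]
gripper_width: 0.0475
```

Emit:
step_arm:
  plan:
    - {"slide": [0, 0, -4], "yaw": 0}
    - {"slide": [0, 0, -2], "yaw": 0}
    - {"slide": [0, 0, -1], "yaw": 0}
    - {"slide": [0, 0, 0], "yaw": 0}

```text
t: 13.85
eef_pos: [0.4707, 0.0151, 0.0357]
eef_rot: [2.27, 2.17, 0.002]
ft_force: [0.4, -0.1, -4.0]
gripper_width: 0.0476
```

Emit:
step_arm:
  plan:
    - {"slide": [0, 0, -1], "yaw": 0}
    - {"slide": [0, 0, -1], "yaw": 0}
    - {"slide": [0, 0, 0], "yaw": 0}

```text
t: 14.15
eef_pos: [0.47, 0.0153, 0.0329]
eef_rot: [2.271, 2.171, 0.0]
ft_force: [-0.6, -0.3, -3.7]
gripper_width: 0.0476
```

Emit:
step_arm:
  plan:
    - {"slide": [0, 0, -1], "yaw": 0}
    - {"slide": [0, 0, 0], "yaw": 0}

```text
t: 14.35
eef_pos: [0.4702, 0.0153, 0.0321]
eef_rot: [2.271, 2.171, 0.0]
ft_force: [-2.3, 0.5, -1.0]
gripper_width: 0.0474
```

Emit:
step_arm:
  plan:
    - {"slide": [0, 0, 0], "yaw": 0}
    - {"slide": [0, 0, 0], "yaw": 0}
    - {"slide": [0, 0, 0], "yaw": 0}
    - {"slide": [0, 0, 10], "yaw": 0}
    - {"slide": [0, 0, 20], "yaw": 0}
  claw: 60

```text
t: 14.85
eef_pos: [0.4687, 0.0154, 0.0612]
eef_rot: [-2.269, -2.169, 0.003]
ft_force: [0.1, 0.0, -0.5]
gripper_width: 0.0653
```

Emit:
step_arm:
  plan:
    - {"slide": [0, -4, 40], "yaw": 0}
    - {"slide": [0, -8, 40], "yaw": 0}
    - {"slide": [0, -8, 50], "yaw": 0}
    - {"slide": [0, -8, 20], "yaw": 0}
    - {"slide": [0, 0, 0], "yaw": 0}

```text
t: 15.35
eef_pos: [0.4726, -0.0137, 0.2171]
eef_rot: [2.266, 2.164, 0.009]
ft_force: [-0.3, -0.1, 0.8]
gripper_width: 0.0651
```

```bash
python3 - <<'E'
from h import *
im=eyes.snapshot("wrist")["color"]; s=eyes.snapshot("side")["color"][100:310,150:430]
cv2.imwrite("pics/placed.png",np.hstack([cv2.resize(im,(440,330)),cv2.copyMakeBorder(cv2.resize(s,(360,270)),0,60,0,0,0)]))
E
python3 knob.py
```

```text
scene [296.9 217.5] 111
side [295.6 191.2] 62
link deg 75.5 0.9241690195975918
link deg 75.0 0.11218732627885138
knob case mm [143.5  18.7 100.4] world [588.2  63.7 100.4]
15.55
```

View pics/placed.png

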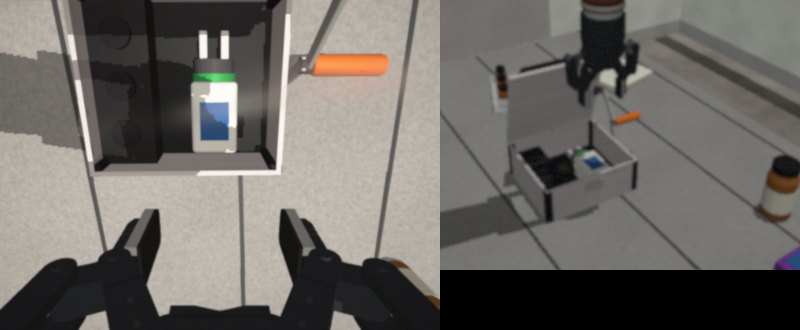

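Emit:
step_arm:
  plan:
    - {"slide": [22, -2, 0], "yaw": 0.15}
    - {"slide": [26, 0, 0], "yaw": 0.15}
    - {"slide": [26, 0, 0], "yaw": 0.15}
    - {"slide": [26, 0, 0], "yaw": 0.15}
    - {"slide": [20, 6, 0], "yaw": 0.15}

```text
t: 16.05
eef_pos: [0.5901, -0.0085, 0.2083]
eef_rot: [-1.308, -2.852, 0.002]
ft_force: [-0.4, -0.5, 0.2]
gripper_width: 0.0654
```

Emit:
step_arm:
  plan:
    - {"slide": [10, 14, 0], "yaw": 0.15}
    - {"slide": [4, 14, 0], "yaw": 0.15}
    - {"slide": [0, 14, 0], "yaw": 0.15}
    - {"slide": [0, 14, 0], "yaw": 0.15}
    - {"slide": [0, 12, 0], "yaw": 0.15}

```text
t: 16.55
eef_pos: [0.6027, 0.0605, 0.2083]
eef_rot: [-0.171, -3.132, -0.0]
ft_force: [0.1, 0.4, -0.1]
gripper_width: 0.065
```

Emit:
step_arm:
  plan:
    - {"slide": [0, 5, 0], "yaw": 0.075}
    - {"slide": [0, 0, 0], "yaw": 0}
    - {"slide": [0, 0, 0], "yaw": 0}

```text
t: 16.85
eef_pos: [0.6032, 0.0645, 0.2094]
eef_rot: [-0.066, -3.138, 0.0]
ft_force: [-0.0, 0.3, -0.1]
gripper_width: 0.0654
```

```bash
python3 - <<'E'
from h import *
np.set_printoptions(precision=4,suppress=True)
s=monitor.get_state();print(s["eef_pos"],s["eef_rot"])
p=eyes.snapshot("wrist"); hsv=cv2.cvtColor(p["color"],cv2.COLOR_BGR2HSV)
m=cv2.inRange(hsv,(5,150,120),(18,255,255)); k,l,st,ce=cv2.connectedComponentsWithStats(m)
i=1+np.argmax(st[1:,4]);x,y,w,h,a=st[i];print(st[i],ce[i])
print(onz(p,ce[i],.1),onz(p,(x+w/2,y),.1),onz(p,(x+w/2,y+h),.1))
cv2.imwrite("pics/w3.png",p["color"])
E
```

```text
[0.6032 0.0645 0.2094] [-0.0658 -3.1379  0.0003]
[ 267  143   23   85 1904] [278.0462 184.7778]
[0.5879 0.0631 0.1   ] [0.5587 0.0647 0.1   ] [0.6206 0.062  0.1   ]
```

View pics/w3.png

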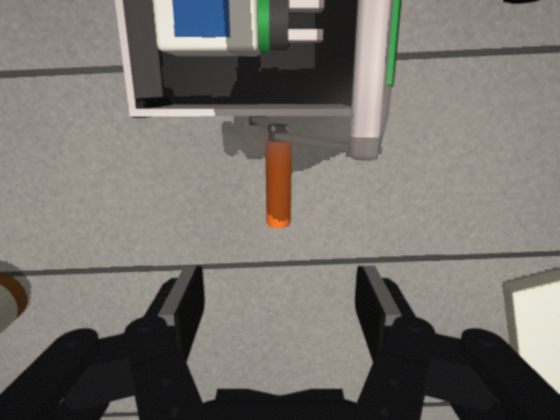

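Emit:
step_arm:
  plan:
    - {"slide": [3, -1, -30], "yaw": 0}
    - {"slide": [0, 0, -35], "yaw": 0}
    - {"slide": [0, 0, -30], "yaw": 0}
    - {"slide": [0, 0, -16], "yaw": 0}
    - {"slide": [0, 0, -9], "yaw": 0}

```text
t: 17.4
eef_pos: [0.6059, 0.0631, 0.0891]
eef_rot: [-0.066, -3.138, 0.0]
ft_force: [0.1, -0.6, -0.5]
gripper_width: 0.0652
```

Emit:
step_arm:
  plan:
    - {"slide": [0, 0, 0], "yaw": 0}
    - {"slide": [0, 0, 0], "yaw": 0}
    - {"slide": [0, 0, 0], "yaw": 0}
    - {"slide": [0, 0, 0], "yaw": 0}
    - {"slide": [0, 0, 0], "yaw": 0}
  claw: 255
  force: 40

```text
t: 17.9
eef_pos: [0.6083, 0.0635, 0.0933]
eef_rot: [0.064, 3.137, 0.0]
ft_force: [0.1, 1.7, 3.8]
gripper_width: 0.0165
```

```bash
python3 - <<'E'
import numpy as np
prev=None
for d in list(np.arange(75,16,-3)):
    f=np.radians(d); y,z=76.5*np.cos(f),76.5*np.sin(f)
    if prev: print(f"{d} [{.042*(y-prev[0]):.1f},{y-prev[0]:.1f},{z-prev[1]:.1f}]",end=' ')
    prev=(y,z)
E
```

```text
72 [0.2,3.8,-1.1] 69 [0.2,3.8,-1.3] 66 [0.2,3.7,-1.5] 63 [0.2,3.6,-1.7] 60 [0.1,3.5,-1.9] 57 [0.1,3.4,-2.1] 54 [0.1,3.3,-2.3] 51 [0.1,3.2,-2.4] 48 [0.1,3.0,-2.6] 45 [0.1,2.9,-2.8] 42 [0.1,2.8,-2.9] 39 [0.1,2.6,-3.0] 36 [0.1,2.4,-3.2] 33 [0.1,2.3,-3.3] 30 [0.1,2.1,-3.4] 27 [0.1,1.9,-3.5] 24 [0.1,1.7,-3.6] 21 [0.1,1.5,-3.7] 18 [0.1,1.3,-3.8]
```

Emit:
step_arm:
  plan:
    - {"slide": [0, 2.5, -0.7], "yaw": 0}
    - {"slide": [0, 2.5, -0.8], "yaw": 0}
    - {"slide": [0.5, 2.5, -0.8], "yaw": 0}
    - {"slide": [0, 2.5, -1], "yaw": 0}
    - {"slide": [0, 2.5, -1], "yaw": 0}

```text
t: 18.4
eef_pos: [0.6088, 0.0744, 0.0886]
eef_rot: [0.063, 3.138, -0.005]
ft_force: [1.3, -3.2, 4.7]
gripper_width: 0.0168
```

Emit:
step_arm:
  plan:
    - {"slide": [0, 2.5, -1.3], "yaw": 0}
    - {"slide": [0, 2.5, -1.3], "yaw": 0}
    - {"slide": [0, 2.5, -1.5], "yaw": 0}
    - {"slide": [0, 2.5, -1.5], "yaw": 0}
    - {"slide": [0, 2.5, -1.6], "yaw": 0}

```text
t: 18.9
eef_pos: [0.6093, 0.0871, 0.081]
eef_rot: [0.063, 3.137, -0.005]
ft_force: [2.4, -7.0, -0.4]
gripper_width: 0.0164
```

Emit:
step_arm:
  plan:
    - {"slide": [0, 2, -1.5], "yaw": 0}
    - {"slide": [0, 2, -1.5], "yaw": 0}
    - {"slide": [0, 2, -1.6], "yaw": 0}
    - {"slide": [0, 2, -1.7], "yaw": 0}
    - {"slide": [0.3, 2, -1.8], "yaw": 0}

```text
t: 19.4
eef_pos: [0.6095, 0.097, 0.0728]
eef_rot: [0.064, 3.137, -0.005]
ft_force: [3.6, -6.8, 1.4]
gripper_width: 0.0167
```

Emit:
step_arm:
  plan:
    - {"slide": [0, 1.5, -1.5], "yaw": 0}
    - {"slide": [0, 1.5, -1.5], "yaw": 0}
    - {"slide": [0, 1.5, -1.6], "yaw": 0}
    - {"slide": [0, 1.5, -1.6], "yaw": 0}
    - {"slide": [0.2, 1.4, -1.6], "yaw": 0}

```text
t: 19.9
eef_pos: [0.6097, 0.1042, 0.0652]
eef_rot: [0.064, 3.137, -0.005]
ft_force: [1.8, -8.2, 4.4]
gripper_width: 0.0165
```

```bash
python3 knob.py; python3 - <<'E'
from h import *
im=eyes.snapshot("wrist")["color"]; s=eyes.snapshot("side")["color"][100:310,150:430]
cv2.imwrite("pics/clos.png",np.hstack([cv2.resize(im,(440,330)),cv2.copyMakeBorder(cv2.resize(s,(360,270)),0,60,0,0,0)]))
E
```

```text
scene [314.3 221.2] 6
side [285.5 193.2] 30
link deg 14.0 4.68909939691907
link deg 31.5 1.327311558832889
knob case mm [155.   83.4  51.6] world [602.4 127.8  51.6]
20.0
```

View pics/clos.png

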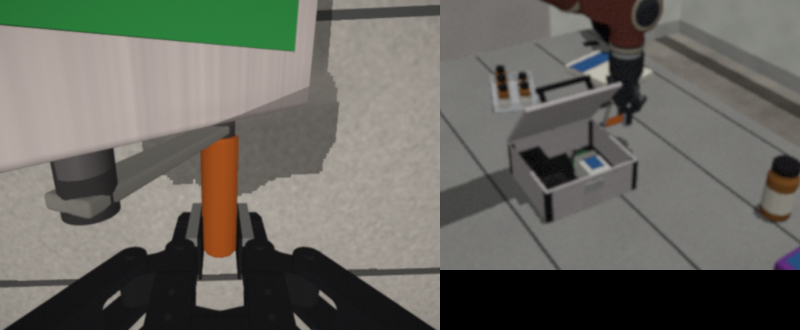

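Emit:
step_arm:
  plan:
    - {"slide": [0, 0.8, -1.1], "yaw": 0}
    - {"slide": [0, 0.8, -1.1], "yaw": 0}
    - {"slide": [0, 0.8, -1.1], "yaw": 0}
    - {"slide": [0, 0.7, -1.1], "yaw": 0}
    - {"slide": [0, 0.7, -1.1], "yaw": 0}

```text
t: 20.6
eef_pos: [0.6098, 0.109, 0.0588]
eef_rot: [0.064, 3.136, -0.002]
ft_force: [5.7, -3.6, 0.2]
gripper_width: 0.016
```

Emit:
step_arm:
  plan:
    - {"slide": [0, 0.7, -1.1], "yaw": 0}
    - {"slide": [0, 0.7, -1.2], "yaw": 0}
    - {"slide": [0, 0.6, -1.2], "yaw": 0}
    - {"slide": [0, 0.6, -1.2], "yaw": 0}
    - {"slide": [0, 0.5, -1], "yaw": 0}

```text
t: 21.1
eef_pos: [0.6098, 0.1126, 0.053]
eef_rot: [0.064, 3.136, -0.0]
ft_force: [4.8, -2.2, 0.5]
gripper_width: 0.0168
```

Emit:
step_arm:
  plan:
    - {"slide": [0, 0.4, -0.8], "yaw": 0}
    - {"slide": [0, 0.4, -0.8], "yaw": 0}
    - {"slide": [0, 0.3, -0.7], "yaw": 0}
    - {"slide": [0, 0.3, -0.7], "yaw": 0}
    - {"slide": [0, 0.3, -0.7], "yaw": 0}

```text
t: 21.6
eef_pos: [0.6098, 0.1147, 0.049]
eef_rot: [0.064, 3.136, 0.001]
ft_force: [6.9, 0.4, -1.6]
gripper_width: 0.0167
```

Emit:
step_arm:
  plan:
    - {"slide": [0, 0.3, -0.8], "yaw": 0}
    - {"slide": [0, 0.3, -0.8], "yaw": 0}
    - {"slide": [0, 0.3, -0.7], "yaw": 0}
    - {"slide": [0, 0.3, -0.7], "yaw": 0}
    - {"slide": [0, 0, 0], "yaw": 0}

```text
t: 22.1
eef_pos: [0.6096, 0.1161, 0.0459]
eef_rot: [0.064, 3.136, 0.002]
ft_force: [8.0, 1.8, -5.6]
gripper_width: 0.0167
```

```bash
python3 - <<'E'
from h import *
im=eyes.snapshot("scene")["color"][130:270,190:377]; s=eyes.snapshot("side")["color"][140:280,170:357]
cv2.imwrite("pics/clos2.png",np.hstack([cv2.resize(x,(400,300),interpolation=cv2.INTER_CUBIC) for x in(im,s)]))
E
```

```text
(no output)
```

View pics/clos2.png

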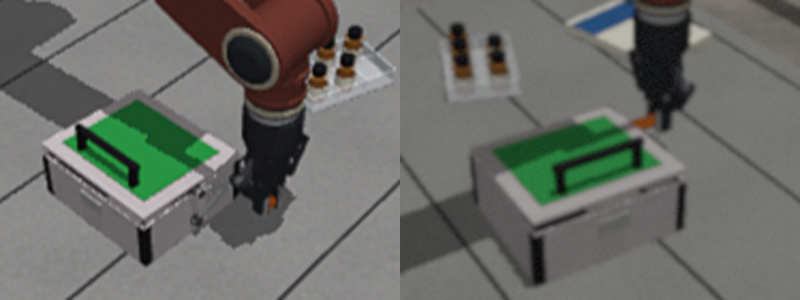

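Emit:
step_arm:
  plan:
    - {"slide": [0, 0.3, -0.7], "yaw": 0}
    - {"slide": [0, 0.2, -0.7], "yaw": 0}
    - {"slide": [0, 0.2, -0.7], "yaw": 0}
    - {"slide": [0, 0, 0], "yaw": 0}

```text
t: 22.6
eef_pos: [0.6097, 0.1168, 0.044]
eef_rot: [0.063, 3.136, 0.001]
ft_force: [6.2, 0.0, -2.2]
gripper_width: 0.0164
```

Emit:
step_arm:
  plan:
    - {"slide": [0, 0, 0], "yaw": 0}
    - {"slide": [0, 0, 0], "yaw": 0}
    - {"slide": [0, 0, 0], "yaw": 0}
    - {"slide": [0, 0, 0], "yaw": 0}
    - {"slide": [0, 0, 0], "yaw": 0}
  claw: 120

```text
t: 23.1
eef_pos: [0.6077, 0.1163, 0.0436]
eef_rot: [-0.064, -3.14, -0.0]
ft_force: [1.0, -0.0, -0.2]
gripper_width: 0.0452
```

Emit:
step_arm:
  plan:
    - {"slide": [2, 0, 20], "yaw": 0}
    - {"slide": [2, 0, 30], "yaw": 0}
    - {"slide": [2, 0, 40], "yaw": 0}
    - {"slide": [2, 0, 50], "yaw": 0}
    - {"slide": [2, 0, 50], "yaw": 0}

```text
t: 23.6
eef_pos: [0.6174, 0.1162, 0.2349]
eef_rot: [-0.064, -3.14, -0.0]
ft_force: [1.6, -0.2, 1.3]
gripper_width: 0.0454
```

Emit:
step_arm:
  plan:
    - {"slide": [20, -10, 10], "yaw": 0}
    - {"slide": [20, -10, 0], "yaw": 0}
    - {"slide": [0, 0, 0], "yaw": 0}
    - {"slide": [0, 0, 0], "yaw": 0}
    - {"slide": [0, 0, 0], "yaw": 0}

```text
t: 24.1
eef_pos: [0.6571, 0.0966, 0.2427]
eef_rot: [-0.064, -3.139, -0.0]
ft_force: [-0.6, 0.1, 0.2]
gripper_width: 0.0451
```

```bash
python3 knob.py; python3 - <<'E'
from h import *
a=eyes.snapshot("scene");b=eyes.snapshot("side")
im=a["color"][130:270,190:377]; s=b["color"][140:280,170:357]
cv2.imwrite("pics/shut.png",np.hstack([cv2.resize(x,(400,300),interpolation=cv2.INTER_CUBIC) for x in(im,s)]))
o=[cv2.imread("pics/scene0.png"),cv2.imread("pics/side0.png")]
for n,x,y in(("scene",a["color"],o[0]),("side",b["color"],o[1])): print(n,"rack/bottle diff", np.abs(x.astype(int)-y)[*( [slice(300,365),slice(235,275)] if n=="scene" else [slice(150,190),slice(185,230)])].mean())
E
```

```text
scene [308.7 219.9] 90
side [290. 196.] 1
link deg 24.000000000000004 0.23621827916042645
link deg 32.0 3.9735312291148914
knob case mm [151.   60.   62.4] world [597.4 104.6  62.4]
24.2
scene rack/bottle diff 2.167692307692308
side rack/bottle diff 1.749074074074074
```

View pics/shut.png

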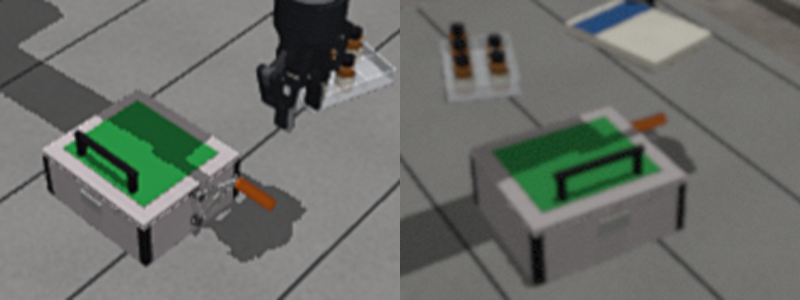

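Emit:
step_arm:
  plan:
    - {"slide": [0, 0, 0], "yaw": 0}
    - {"slide": [0, 0, 0], "yaw": 0}
    - {"slide": [0, 0, 0], "yaw": 0}
    - {"slide": [0, 0, 0], "yaw": 0}
    - {"slide": [0, 0, 0], "yaw": 0}

```text
t: 24.8
eef_pos: [0.658, 0.0962, 0.2437]
eef_rot: [-0.064, -3.141, 0.0]
ft_force: [-0.1, -0.7, -0.3]
gripper_width: 0.0453
```

```bash
python3 - <<'E'
from h import *
for n in("scene","side"):
    x=eyes.snapshot(n)["color"]; o=cv2.imread(f"pics/{n}0.png")
    g=[]
    for im in(x,o):
        v=cv2.cvtColor(im,cv2.COLOR_BGR2HSV); m=cv2.inRange(v,(50,100,30),(75,255,255)); m[:,:200]=0;m[:,320:]=0;m[:160]=0;m[270:]=0
        d=cv2.inRange(im,(0,0,0),(45,45,45)); d[:,:220]=0;d[:,300:]=0;d[:185]=0;d[240:]=0
        k=cv2.inRange(v,(3,170,80),(18,255,255));k[:,270:][:, 70:]=0;k[:,:270]=0;k[:180]=0;k[240:]=0
        g.append([np.argwhere(q>0).mean(0).round(2) if q.any() else None for q in(m,d,k)])
    print(n,g)
print(monitor.get_state()["t"],monitor.get_state()["ft_force"])
E
```

```text
scene [[array([200.36, 256.43]), array([207.35, 243.17]), array([219.98, 308.87])], [array([200.29, 256.55]), array([206.09, 246.53]), array([219.97, 308.81])]]
side [[array([215.58, 250.44]), array([218.11, 262.09]), array([196.94, 286.19])], [array([215.46, 250.56]), array([218.55, 260.25]), array([196.75, 286.14])]]
24.9 [-0.11911706  0.29852765  0.38773016]
```

Green panel and knob are back to within 0.2 px of where they were with the lid shut, so the lid is fully closed.

```bash
python3 -c "
from workcell import env; print(env.close_job())"
```

```text
the job is handed in; nothing more can be done
None
```

The demo gripper is packed in the case, the lid is fully shut, and the job is handed in at about 25 s of the 72 s allowed.

- **Lid up:** I raised the lid by its handle until the stay drew it up and locked. The lower link measured 75° above level, which matches the description.
- **Demo gripper:** I gripped the white unit across its body and laid it on the bay's foam floor, fingers towards the hinge, then let go. The purple look-alike was not touched. The wrist picture showed it flat with its blue plate up.
- **Lid down:** I gripped the orange knob, carried it along its circle past straight, and guided the lid slowly down. I let go of the knob with the lid only just open.

**Last checks:**
- With the arm clear, the lid's green panel and the knob were within 0.2 pixels of their starting positions in both views.
- The force on the tool was near zero.
- The crop checks around the jar (scene view) and the rack (side view) showed no real change from the start.

**Checks that disagreed:**
- Once the lid was shut, the knob's computed 3-D position was unreliable because the side view caught only 1 pixel of it, so I relied on the image comparison instead.
- My first look after letting go of the handle showed the stay not yet locked. It locked within the next second.

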